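# Angle a long turner out of a short-travel drawer

## Task

Pull the drawer of the white utensil chest open by its bar handle as far as it goes. It opens less than the length of the turner lying in it, so take the turner by its handle, raise the handle end over the drawer front while the blade is still under the chest, and ease it out on the slant without forcing it, spilling the peg or battery from the drawer, or knocking the timer or the cup. Finish while holding the turner motionless in the air, every part of it a good hand's breadth (100 mm) above the top of the chest, and leave the drawer open.

Things in the scene. Friction and masses are not known exactly. Their poses are not given: they have to be found in the camera images.
- chest: low white-painted wooden chest fixed on the worktop, 380 mm deep (x), 215 wide (y), 124 high. Origin: centre of its underside; front (one drawer) faces its -x, roughly to the robot's right. Plywood drawer tray: floor 19 mm above the worktop, walls and lengthwise divider up to 55 mm. Divider, 5 mm thick, at y = -40; the turner lies in the compartment y -37 to +87, peg and battery in the other
- chest_edge (a point): middle of the lower front edge of the chest's top board, 114 mm above the worktop and 190 mm before the chest's centre: what is drawn out of the drawer must pass under this edge
- drawer (a joint): drawer travel in m, 0 shut, 0.19 at its stop; opens along the chest's -x, friction about 1.5 N, stays put. Front panel 12 mm thick, upper edge 100 mm above the worktop, inner face 178 mm before the chest's centre when shut, 368 fully open: the gap from panel to chest edge is then 178 mm
- drawer_handle (a point): middle of the drawer's bar handle: a level steel bar 10 mm thick, 82 mm long along the chest's y, 82 mm above the worktop, its axis 40 mm in front of the drawer's face, held by two posts 32 mm either side of the middle
- turner_grip (a point): middle of the red handle of the slotted black turner lying in the drawer, 316 mm long, 0.08 kg. x: from handle to blade, z: up. Point is 95 mm behind the middle of the length, 11.5 mm above the underside. Handle 24 mm wide, 21 thick, from 63 mm behind to 62 ahead of this point; the neck ahead rises to 27 mm above the underside. Starts with the handle toward the drawer front
- turner_butt (a point): end of the turner's handle, 61 mm behind turner_grip, 2 mm short of the very end, 11.5 mm above its underside
- turner_tip (a point): end of the turner's blade, 251 mm ahead of turner_grip, 2 mm short of the very tip, 5.5 mm above its underside; the blade is 76 mm wide and 7 mm thick, the last 91 mm of the length
- peg: clothes peg 15x72x12 mm in the narrower compartment of the drawer; origin: centre of its underside; to stay in the drawer
- cell: battery 15x50x15 mm in the narrower compartment of the drawer; origin: centre of its underside; to stay in the drawer
- timer_mid (a point): centre of a kitchen timer, 62 mm wide and 54 high, standing on top of the chest toward its back; bystander
- cup_mid (a point): centre of a small cup, 63x93 mm and 50 high, on the worktop to the right; bystander

How it is judged:
By the outcome, as a careful person would: the job done as asked, in the order asked, and still so for the second after the job is handed in, while the arm keeps its last pose, push and grip.
It also fails if it takes over 56 s, if anything falls off the work surface, if the arm or the gripper's body presses on something with over 40 N, if the wrist force passes 120 N, or if a joint passes its speed limit or range.

## Robot

A 7-joint arm with a two-finger parallel gripper is mounted at the origin on a cart in front of the work surface, level with it; the furniture and walls round the work are solid. World frame = base frame: x ahead of the robot, y to its left, z up, the work surface at z = 0. Lengths are in m, angles in rad, forces in N, time in s.
With the tool pointing down it reaches from about 0.4 to 0.9 m from the base axis. Payload 5.5 kg.
Tool frame: the origin (TCP) lies at the very end of the fingers, on their centre line; the grasp point (between the pads) lies 19 mm behind it; z points along the fingers, y is the line along which they close (so a half turn about z gives the same grasp; the last joint's range is limited). The gripper opens to 92 mm and grips with 3 to 60 N. Pads are 19 mm wide; open, the fingers measure 130 mm over their backs; the gripper's body (75 mm by 190 mm) begins 47 mm behind the grasp point.
Start: joints at [1.541, 0.501, -0.427, 1.55, 0.221, 1.138, -0.21], TCP at [0.188, -0.622, 0.227] pointing down, gripper open.
Joint ranges: [-2.88, 2.88], [-0.31, 2.03], [-1.54, 1.56], [0.2, 2.42], [-1.41, 4.55], [0.19, 2.02], [-2.57, 2.57]. Speed limits (rad/s): [2.57, 2.57, 3.14, 3.14, 3.14, 3.14, 3.14].

## Interface

Orientations are given as a unit quaternion [x, y, z, w].
In Python, from rig import r gives the robot as it stands. The module is installed in compiled form; this text tells all that it offers.
- The arm moves only by the tool jog_arm, never from a script. Its argument "motion" is a list that holds one entry, the list of rows, each a list of 7 numbers: the closure, from 0 (fully open) to 1 (shut), then the shift along the world's x, y, z in m, then the turn, a rotation vector about the world's x, y, z in rad. A call has exactly 5 rows; each row is the pose to reach, as a shift and turn from the pose commanded when the call began; what a row does not reach only later rows make up. A row lasts 1/10 s, in which the tool goes at most 50 mm and 8.59 degrees, less where a joint would pass 70% of its speed; a pose out of reach is approached as far as the arm can. A call with a gripper value outside its range is refused whole. The fingers move at their own pace and stop on an object; "grip_force" is the grip in N (left out, the last holds). Time passes only in rows, so rows that repeat a pose let the fingers close, or fill a call up. It gives the time, the measured TCP pose, the force, the opening and the grip force at its end, in the units of the state.
- r.sense(): the state, without advancing time (a new reading comes with each control period).
- r.get_image(name): name is "scene" or "top"; returns (picture, depth): 420x560x3 uint8, red, green, blue; 420x560 float32, m along the optical axis (not along the pixel's ray), 0 where there is no reading.
- r.camera_info(name): a dict with "camera_matrix" (3x3 intrinsics, pixels), "camera_from_world" (4x4, takes a point from world to camera coordinates). Camera axes: x right, y down, z forward; pixel columns grow to the right and rows downward; lengths in m; the calibration is good to about 2 mm. A picture is of the moment at which its call begins. camera_info takes no time and is no camera call.
- r.sign_off(): hands the job in; it is judged then, once.
The state is a dict: "time_s": time; "joint_pos": joint angles; "dq": joint speeds; "effort": joint torques, N m; "eef_pos": TCP position; "orientation": TCP orientation; "force": force on the tool from outside, world axes, zero at the start; "ft_torque": the same for the moment, N m; "grip_width": finger opening in m; "gripper_force": force on a finger pad.
Only numpy, scipy, OpenCV 4.12 (cv2) and the standard library are available. Lean on these libraries where they do the work, as an engineer would, in place of code of your own. Each camera call takes 0.05 s, during which the arm holds its last target. There are 200 camera calls.

## Working session

There is one attempt and no reset: what is moved stays moved. The work goes in short steps, Python scripts to look and compute and a tool call to move; the robot and the scene stay as the last step left them, time stands still between calls to the robot, and variables do not carry over. Pictures are saved under pics/ and viewed, at most 10 in all, crops included, and the job is handed in when it is done.

Besides the shell and the picture viewer there is one more tool, called after "Emit:" as name(argument=value, ...) on one line, values as JSON. jog_arm: Moves the arm, as the interface text tells. Its arguments: {"type":"object","properties":{"motion":{"type":"array","items":{"type":"array","items":{"type":"array","items":{"type":"number"}}}},"grip_force":{"type":"number"}},"required":["motion"]}

```bash
mkdir -p pics
cat > h.py <<'E'
from rig import r
import numpy as np, cv2
def snap(n,f):
    p,d=r.get_image(n); cv2.imwrite(f'pics/{f}.png',p[:,:,::-1]); np.save(f'pics/{f}.npy',d); return p,d
def pt(n,d,u,v):
    c=r.camera_info(n);K=np.array(c["camera_matrix"]);T=np.linalg.inv(np.array(c["camera_from_world"]))
    w=d[max(v-1,0):v+2,max(u-1,0):u+2]; z=np.median(w[w>0]) if (w>0).any() else 0
    return (T@np.r_[np.linalg.inv(K)@[u,v,1]*z,1])[:3]
def crop(f,x,y,w,h,s,g): cv2.imwrite(f'pics/{g}.png',cv2.resize(cv2.imread(f'pics/{f}.png')[y:y+h,x:x+w],None,fx=s,fy=s,interpolation=cv2.INTER_CUBIC))
E
python3 - <<'E'
from h import *
a,_=snap('scene','s0');b,_=snap('top','t0')
print(r.sense())
for n in('scene','top'):
    c=r.camera_info(n);print(np.round(np.linalg.inv(c["camera_from_world"]),3),c["camera_matrix"])
E
```

```text
{'time_s': 0.1, 'joint_pos': array([ 1.54118907,  0.50178624, -0.42683016,  1.55134565,  0.22081623,
        1.13830526, -0.21027425]), 'dq': array([-4.38615084e-04, -1.64711861e-03, -8.22586173e-05, -3.25606562e-03,
        8.07079026e-05, -3.20845481e-04, -3.52832937e-04]), 'effort': array([-1.01780420e-02, -5.67871034e+01, -5.83800808e+00, -2.79913259e+01,
       -6.90530520e-02,  2.41976831e-02,  3.65748349e-05]), 'eef_pos': array([ 0.18740485, -0.62173228,  0.22576384]), 'orientation': array([ 9.89294369e-01,  1.45930994e-01, -9.81759348e-05, -8.86810215e-04]), 'force': array([ 0.21351219,  0.21495403, -0.1049416 ]), 'ft_torque': array([-0.02242102,  0.01248461,  0.00638486]), 'gripper_force': 0.0, 'grip_width': 0.09142210151787357}
[[-6.340e-01 -6.870e-01  3.560e-01 -6.900e-02]
 [-7.740e-01  5.620e-01 -2.920e-01  3.930e-01]
 [ 1.000e-03 -4.600e-01 -8.880e-01  1.457e+00]
 [ 0.000e+00  0.000e+00  0.000e+00  1.000e+00]] [[543.09015864   0.         276.89923202]
 [  0.         543.09015864 209.94448317]
 [  0.           0.           1.        ]]
[[ 0.006 -0.994  0.112  0.34 ]
 [-1.    -0.006 -0.006 -0.026]
 [ 0.007 -0.112 -0.994  1.371]
 [ 0.     0.     0.     1.   ]] [[486.71952272   0.         275.16304374]
 [  0.         486.71952272 209.85943205]
 [  0.           0.           1.        ]]
```

View pics/s0.png

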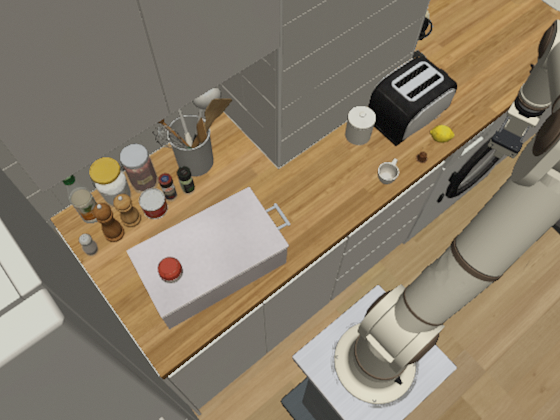

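View pics/t0.png

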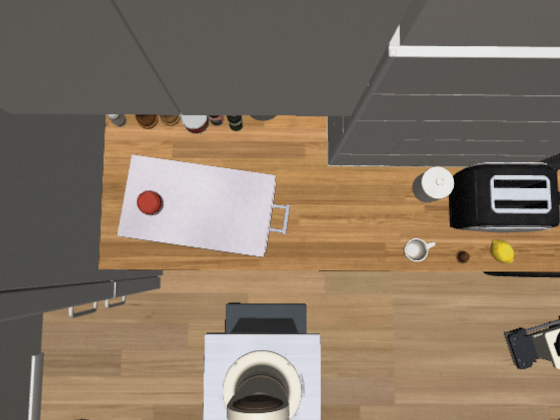

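The scene picture shows the chest with its handle bar at about (282,216), and the timer at (170,268). The top picture shows chest corners (132,156), (275,175), (265,256), (119,236), the bar at about (286,219), the timer at (149,203) and the cup at (416,250).

Run:
```python
from h import *
d=np.load('pics/t0.npy')
for u,v in [(136,160),(272,178),(263,252),(122,233),(200,205),(272,215),(286,212),(286,219),(285,226),(149,203),(416,250),(416,242),(330,200),(300,260),(300,80),(230,60),(450,80)]: print(u,v,np.round(pt('top',d,u,v),3))
s=np.load('pics/s0.npy')
for u,v in [(282,216),(278,210),(170,268),(252,196),(284,246),(170,316),(134,250),(230,50),(150,50)]: print('s',u,v,np.round(pt('scene',s,u,v),3))
# top-plane points of chest fit
c=r.camera_info('top');K=np.array(c["camera_matrix"]);T=np.linalg.inv(c["camera_from_world"])
vv,uu=np.mgrid[0:420,0:560];P=np.stack([uu,vv,np.ones_like(uu)],-1)@np.linalg.inv(K).T*d[...,None]
W=P@T[:3,:3].T+T[:3,3]
m=(abs(W[...,2]-.124)<.006)&(uu>100)&(uu<280)&(vv>140)&(vv<270)
print(m.sum(),cv2.minAreaRect(W[m][:,:2].astype(np.float32)),cv2.boxPoints(cv2.minAreaRect(W[m][:,:2].astype(np.float32))))
m=(abs(W[...,2]-.085)<.008)&(uu>276)&(uu<300)&(vv>190)&(vv<250)
print(m.sum(),cv2.minAreaRect(W[m][:,:2].astype(np.float32)))
```

```text
136 160 [0.609 0.329 0.127]
272 178 [ 0.564 -0.025  0.127]
263 252 [ 0.372 -0.003  0.125]
122 233 [0.419 0.358 0.124]
200 205 [0.492 0.16  0.125]
272 215 [ 0.48  -0.025  0.002]
286 212 [ 0.48  -0.062  0.087]
286 219 [ 0.461 -0.062  0.087]
285 226 [ 0.442 -0.06   0.088]
149 203 [0.49  0.279 0.176]
416 250 [ 0.384 -0.429  0.006]
416 242 [ 0.405 -0.426  0.019]
330 200 [ 0.524 -0.19   0.001]
300 260 [ 0.354 -0.104 -0.   ]
300 80 [ 0.592 -0.063  0.728]
230 60 [0.592 0.028 0.791]
450 80 [ 0.626 -0.3    0.645]
s 282 216 [ 0.456 -0.057  0.085]
s 278 210 [ 0.478 -0.06   0.086]
s 170 268 [0.487 0.284 0.176]
s 252 196 [ 0.543 -0.019  0.125]
s 284 246 [0.37  0.008 0.121]
s 170 316 [0.414 0.351 0.091]
s 134 250 [0.614 0.325 0.123]
s 230 50 [ 0.595 -0.031  0.642]
s 150 50 [0.594 0.133 0.75 ]
11331 ((0.49436965584754944, 0.169479101896286), (0.38092121481895447, 0.21568508446216583), 82.08663177490234) [[ 0.36133227 -0.00432053]
 [ 0.57496345 -0.03401512]
 [ 0.6274071   0.34327874]
 [ 0.41377586  0.37297332]]
152 ((0.4625598192214966, -0.05443070828914642), (0.07781552523374557, 0.031870968639850616), 0.29986631870269775)
```

Emit:
jog_arm(motion=[[[0.3,0.02,0.04,0,0,0,-0.09],[0.73,0.04,0.08,0,0,0,-0.18],[0.73,0.06,0.12,0,0,0,-0.27],[0.73,0.08,0.16,0,0,0,-0.36],[0.73,0.1,0.2,0,0,0,-0.43]]])

```text
time_s: 0.6
eef_pos: [0.288, -0.4204, 0.2264]
orientation: [0.998, -0.07, -0.0, -0.0]
force: [0.9, -0.3, 0.3]
grip_width: 0.0565
gripper_force: 0.0
```

Emit:
jog_arm(motion=[[[0.73,0.02,0.04,0,0,0,0],[0.73,0.04,0.08,0,0,0,0],[0.73,0.06,0.12,0,0,0,0],[0.73,0.08,0.16,0,0,0,0],[0.73,0.1,0.2,0,0,0,0]]])

```text
time_s: 1.1
eef_pos: [0.3878, -0.2206, 0.2267]
orientation: [0.998, -0.069, -0.0, 0.0]
force: [1.4, -0.6, 0.3]
grip_width: 0.0256
gripper_force: 0.0
```

Emit:
jog_arm(motion=[[[0.73,0.02,0.043,0,0,0,0],[0.73,0.04,0.086,0,0,0,0],[0.73,0.058,0.126,-0.005,0,0,0],[0.73,0.0745,0.162,-0.02,0,0,0],[0.73,0.0745,0.162,-0.05,0,0,0]]])

```text
time_s: 1.6
eef_pos: [0.4662, -0.0543, 0.1784]
orientation: [0.998, -0.064, 0.004, -0.001]
force: [-0.3, -1.2, -0.6]
grip_width: 0.0243
gripper_force: 0.0
```

Run:
```python
from h import *
snap('scene','s1');crop('s1',170,130,180,140,4,'s1c')
print(r.sense()['eef_pos'])
```

```text
[ 0.46075966 -0.05702181  0.17272819]
```

View pics/s1c.png

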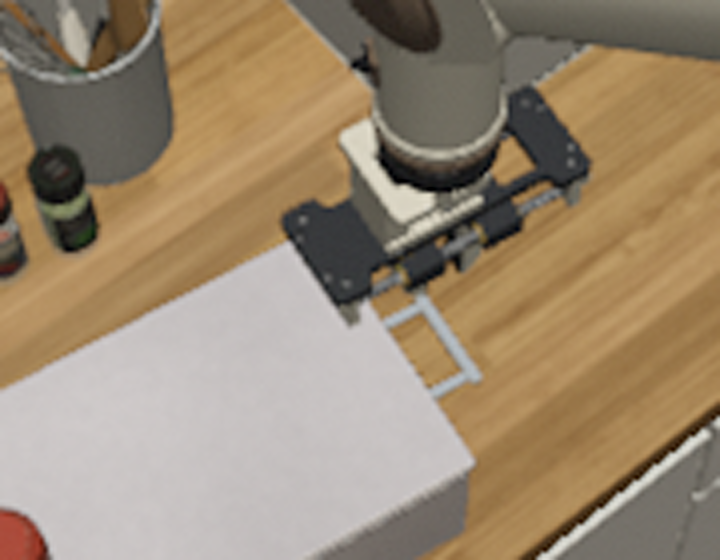

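The gripper stands square over the bar (bar ends at roughly (475,378) and (423,300) in the crop), with fingers either side of it.

Emit:
jog_arm(motion=[[[0.73,0.001,-0.002,-0.03,0,0,0],[0.73,0.001,-0.002,-0.055,0,0,0],[0.73,0.001,-0.002,-0.08,0,0,0],[0.73,0.001,-0.002,-0.106,0,0,0],[0.73,0.001,-0.002,-0.106,0,0,0]]])

```text
time_s: 2.15
eef_pos: [0.4599, -0.063, 0.0682]
orientation: [0.998, -0.069, -0.003, -0.0]
force: [-0.9, 0.2, -0.1]
grip_width: 0.0248
gripper_force: 0.0
```

Emit:
jog_arm(grip_force=30, motion=[[[1,0,0,0,0,0,0],[1,0,0,0,0,0,0],[1,0,0,0,0,0,0],[1,0,0,0,0,0,0],[1,0,0,0,0,0,0]]])

```text
time_s: 2.65
eef_pos: [0.4642, -0.0626, 0.072]
orientation: [0.998, -0.069, 0.001, 0.0]
force: [-1.2, -0.0, 8.2]
grip_width: 0.0089
gripper_force: 30.0
```

Emit:
jog_arm(motion=[[[1,-0.0027,-0.02,0,0,0,0],[1,-0.0055,-0.04,0,0,0,0],[1,-0.0083,-0.06,0,0,0,0],[1,-0.011,-0.08,0,0,0,0],[1,-0.0139,-0.1,0,0,0,0]]])

```text
time_s: 3.15
eef_pos: [0.4503, -0.1627, 0.072]
orientation: [0.998, -0.068, 0.001, 0.0]
force: [0.2, 2.4, 5.1]
grip_width: 0.0088
gripper_force: 30.0
```

Emit:
jog_arm(motion=[[[1,-0.0027,-0.02,0,0,0,0],[1,-0.0055,-0.04,0,0,0,0],[1,-0.0083,-0.06,0,0,0,0],[1,-0.011,-0.08,0,0,0,0],[1,-0.0127,-0.092,0,0,0,0]]])

```text
time_s: 3.65
eef_pos: [0.4385, -0.2474, 0.0718]
orientation: [0.998, -0.068, 0.001, -0.005]
force: [2.1, 42.6, 19.3]
grip_width: 0.009
gripper_force: 30.0
```

Emit:
jog_arm(motion=[[[1,0.0005,0.003,0,0,0,0],[0.73,0.0005,0.003,0,0,0,0],[0.73,0.0005,0.003,0,0,0,0],[0.73,0.0005,0.003,0,0,0,0],[0.73,0.0005,0.003,0,0,0,0]]])

```text
time_s: 4.15
eef_pos: [0.4368, -0.2521, 0.0708]
orientation: [0.998, -0.069, -0.0, 0.0]
force: [-0.0, -0.7, 0.3]
grip_width: 0.0246
gripper_force: 0.0
```

Emit:
jog_arm(motion=[[[0.73,0,0,0.03,0,0,0],[0.73,0,0,0.07,0,0,0],[0.73,0,0,0.11,0,0,0],[0.73,0,-0.04,0.15,0,0,0],[0.73,0,-0.09,0.16,0,0,0]]])

```text
time_s: 4.65
eef_pos: [0.4397, -0.3347, 0.2337]
orientation: [0.998, -0.066, 0.003, 0.002]
force: [2.0, -0.8, 0.2]
grip_width: 0.0249
gripper_force: 0.0
```

Run:
```python
from h import *
snap('scene','s2');snap('top','t2')
a=cv2.resize(cv2.imread('pics/s2.png')[120:330,130:350],None,fx=2.5,fy=2.5)[:525,:400]
crop('t2',220,130,160,140,5,'t2c');print(r.sense()['eef_pos'],r.sense()['grip_width'])
```

```text
[ 0.43627202 -0.34421038  0.23166094] 0.024607905555576674
```

View pics/t2c.png

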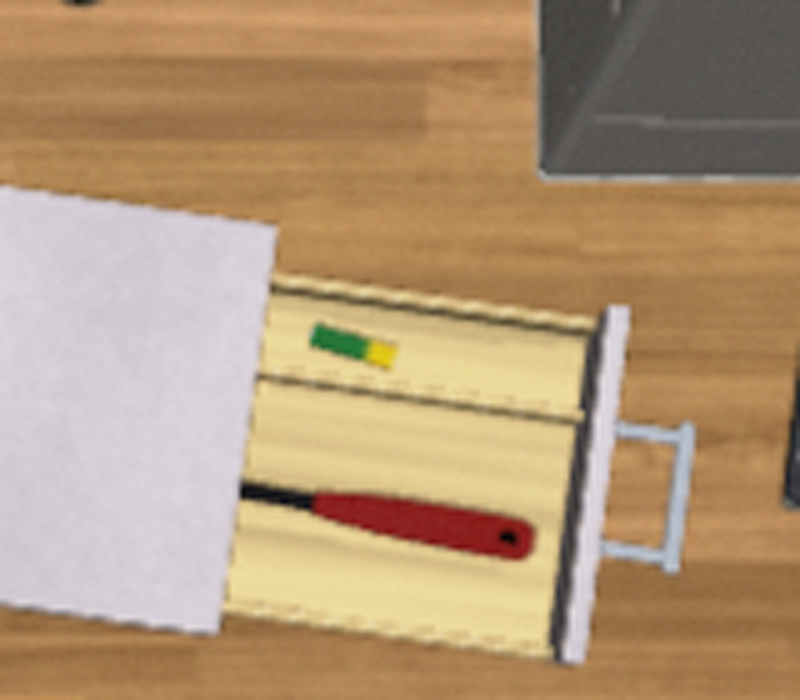

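View pics/s2.png

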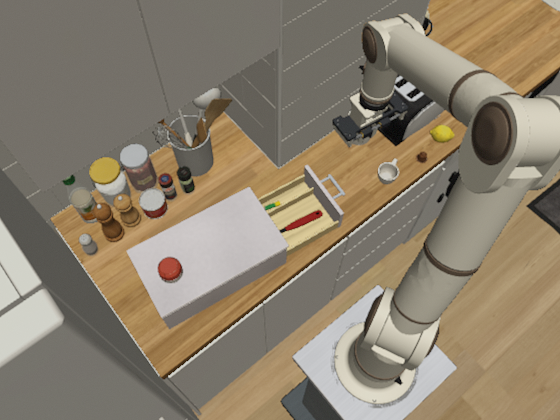

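The crop shows the drawer fully open, with the red handle from (313,503) to (535,541), which is full-picture (282.6,230.6) to (327,238.2), and the battery at (352,345). The scene picture shows the gripper clear to the right.

Run:
```python
from h import *
d=np.load('pics/t2.npy');s=np.load('pics/s2.npy')
ex=np.array([.1376,.9905]);ey=np.array([-.9905,.1376]);c0=np.array([.4944,.1695])
f=lambda p:np.round(np.r_[(p[:2]-c0)@ex,(p[:2]-c0)@ey],3)
for n,D,u,v in [('top',d,283,231),('top',d,290,232),('top',d,300,233),('top',d,310,235),('top',d,320,237),('top',d,326,238),('top',d,356,228),('top',d,341,215),('scene',s,300,223),('scene',s,319,214)]:
    p=pt(n,D,u,v);print(n,u,v,np.round(p,3),f(p))
p,_=None,None
im=cv2.imread('pics/t2.png');b,g,rr=[im[...,i].astype(int) for i in range(3)]
m=((rr>90)&(g<60)&(b<60));m[:,:275]=0;m[:,335:]=0;m[:200]=0;m[260:]=0
vv,uu=np.nonzero(m);print(cv2.minAreaRect(np.c_[uu,vv].astype(np.float32)))
c=r.camera_info('top');K=np.array(c["camera_matrix"]);T=np.linalg.inv(c["camera_from_world"])
ray=np.c_[uu,vv,np.ones(len(uu))]@np.linalg.inv(K).T@T[:3,:3].T;W=T[:3,3]+ray*((.035-T[2,3])/ray[:,2])[:,None]
W=W[:,:2].astype(np.float32);R=cv2.minAreaRect(W);print(R,f(np.array(R[0])),cv2.fitLine(W,2,0,.01,.01).ravel())
```

```text
top 283 231 [ 0.432 -0.056  0.041] [-0.231  0.031]
top 290 232 [ 0.429 -0.075  0.042] [-0.251  0.031]
top 300 233 [ 0.427 -0.102  0.041] [-0.278  0.029]
top 310 235 [ 0.422 -0.13   0.036] [-0.306  0.031]
top 320 237 [ 0.417 -0.158  0.031] [-0.335  0.032]
top 326 238 [ 0.415 -0.175  0.026] [-0.352  0.032]
top 356 228 [ 0.438 -0.248  0.085] [-0.421 -0.002]
top 341 215 [ 0.471 -0.206  0.1  ] [-0.376 -0.029]
scene 300 223 [ 0.424 -0.099  0.038] [-0.275  0.033]
scene 319 214 [ 0.414 -0.164  0.029] [-0.342  0.034]
((304.0191955566406, 233.9038543701172), (43.145545959472656, 7.648528575897217), 11.309932708740234)
((0.4249703884124756, -0.11343517899513245), (0.1184198185801506, 0.021056244149804115), 79.02293395996094) [-0.29  0.03] [ 0.17347376  0.9848385   0.42407358 -0.11552908]
```

Run:
```python
from h import *
s=r.sense();print(np.round(s['joint_pos'],3),s['eef_pos'],s['orientation'])
```

```text
[ 1.149  0.359 -0.658  1.786  0.252  1.073 -1.317] [ 0.43627202 -0.34421038  0.23166094] [ 0.99727862 -0.07361434  0.00198373  0.00351448]
```

Emit:
jog_arm(motion=[[[0.46,0,0.025,0,0,0,0.15],[0.46,0,0.05,0,0,0,0.3],[0.46,0,0.075,0,0,0,0.45],[0.46,0,0.1,0,0,0,0.6],[0.46,0,0.125,0,0,0,0.75]]])

```text
time_s: 5.25
eef_pos: [0.4365, -0.2094, 0.2287]
orientation: [0.953, 0.304, -0.0, -0.0]
force: [-0.1, -0.0, -0.2]
grip_width: 0.0494
gripper_force: 0.0
```

Emit:
jog_arm(motion=[[[0.46,-0.002,0.025,0,0,0,0.15],[0.46,-0.004,0.05,0,0,0,0.3],[0.46,-0.006,0.075,0,0,0,0.45],[0.46,-0.008,0.1,0,0,0,0.6],[0.46,-0.01,0.115,-0.03,0,0,0.75]]])

```text
time_s: 5.75
eef_pos: [0.4296, -0.0942, 0.2013]
orientation: [0.775, 0.632, 0.001, 0.003]
force: [0.1, -1.5, -1.8]
grip_width: 0.0492
gripper_force: 0.0
```

Emit:
jog_arm(motion=[[[0.46,0,0,0,0,0,0.03],[0.46,0,0,-0.02,0,0,0.03],[0.46,0,0,-0.04,0,0,0.03],[0.46,0,0,-0.06,0,0,0.03],[0.46,0,0,-0.06,0,0,0.03]]])

```text
time_s: 6.25
eef_pos: [0.4253, -0.0959, 0.1375]
orientation: [0.768, 0.64, -0.001, -0.002]
force: [-0.8, -0.0, -0.9]
grip_width: 0.0494
gripper_force: 0.0
```

Run:
```python
from h import *
snap('scene','s3');crop('s3',220,140,160,120,5,'s3c')
s=r.sense();print(np.round(s['joint_pos'],3),s['eef_pos'],s['orientation'])
```

```text
[ 1.025  0.376 -1.002  2.129  0.423  0.852 -0.413] [ 0.42633653 -0.09556829  0.13869484] [ 7.67969206e-01  6.40485477e-01 -5.40547883e-04 -1.16638336e-03]
```

View pics/s3c.png

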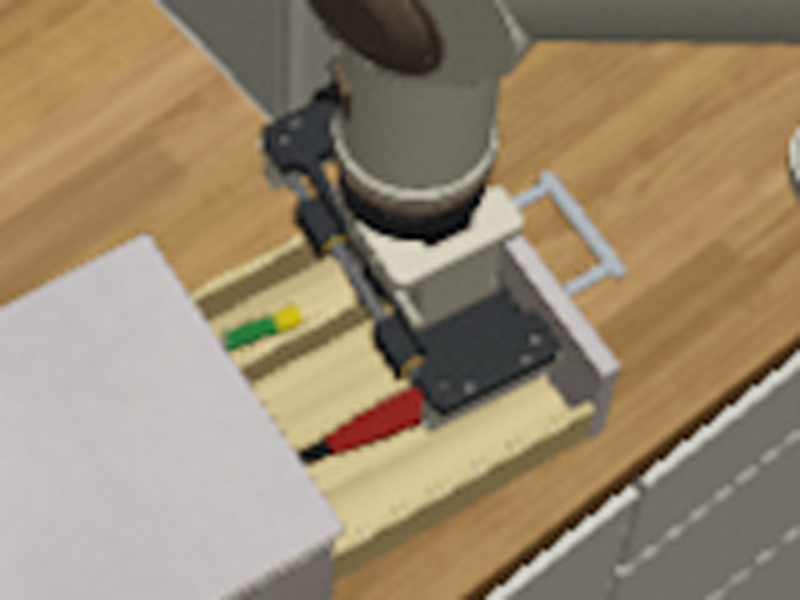

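The gripper is square across the red handle (crop (380,420)) and between the chest front and the panel. It is ready to go down.

Emit:
jog_arm(motion=[[[0.46,0,-0.005,-0.03,0,0,0],[0.46,0,-0.005,-0.06,0,0,0],[0.46,0,-0.005,-0.09,0,0,0],[0.46,0,-0.005,-0.11,0,0,0],[0.46,0,-0.005,-0.114,0,0,0]]])

```text
time_s: 6.8
eef_pos: [0.4267, -0.1006, 0.0244]
orientation: [0.768, 0.641, -0.001, -0.001]
force: [-0.3, -0.1, 0.7]
grip_width: 0.0497
gripper_force: 0.0
```

Emit:
jog_arm(grip_force=35, motion=[[[0.46,0,0,-0.002,0,0,0],[1,0,0,-0.002,0,0,0],[1,0,0,-0.002,0,0,0],[1,0,0,-0.002,0,0,0],[1,0,0,-0.002,0,0,0]]])

```text
time_s: 7.3
eef_pos: [0.4273, -0.1003, 0.0236]
orientation: [0.767, 0.641, 0.0, 0.001]
force: [-0.1, -0.6, 2.2]
grip_width: 0.0222
gripper_force: 8.8
```

```bash
cat > plan.py <<'E'
import numpy as np
ex=np.array([.1376,.9905]);g=13.;tw=-8.
T=[(-63,62,-11.5,9.5),(62,162,-11.5,15.5),(162,253,-11.5,-4.5)]
G=[(g-37.5,g+37.5,tw+66,260),(g-10,g+10,tw,tw+66)]
O={'floor':(-368,0,0,19),'panel':(-380,-368,0,100),'board':(-190,190,114,124)}
def pts(R):
    a,b,c,d=R;u,w=np.meshgrid(np.linspace(a,b,60),np.linspace(c,d,12 if d-c<100 else 60));return np.c_[u.ravel(),w.ravel()]
def clr(P,al):
    R=np.array([[np.cos(al),np.sin(al)],[-np.sin(al),np.cos(al)]]);out={}
    for n,S in(('t',T),('g',G)):
        q=np.vstack([pts(s) for s in S])@R.T+P
        for k,(a,b,c,d) in O.items():
            dx=np.maximum(np.maximum(a-q[:,0],q[:,0]-b),0);dz=np.maximum(np.maximum(c-q[:,1],q[:,1]-d),0)
            out[n+k]=int(np.hypot(dx,dz).min())
    return out
def tcp(P,al): return P+np.array([g*np.cos(al)+tw*np.sin(al),-g*np.sin(al)+tw*np.cos(al)])
def show(W,t0=None):
    # W rows: tip x, tip underside z, alpha deg
    o=None
    for x,z,a in W:
        al=np.radians(a);P=np.array([x-253*np.cos(al)+11.5*np.sin(al),z+253*np.sin(al)+11.5*np.cos(al)])
        t=tcp(P,al);o=t if o is None else o;d=t-o
        print((x,z,a),clr(P,al),'dxyz',np.round([ex[0]*d[0]/1e3,ex[1]*d[0]/1e3,d[1]/1e3],4),'rot',np.round(al*np.array([-ex[1],ex[0]]),3))
E
python3 - <<'E'
from plan import *
show([(-37,19,0),(-37,29,0),(-38,30,3),(-42,32,7),(-47,33,11),(-54,33,15),(-62,33,18),(-72,33,20.5),(-84,33,23),(-98,33,25),(-115,33,27),(-135,33,29),(-155,35,31),(-175,38,33),(-195,42,35),(-215,48,36),(-225,60,36),(-225,90,36),(-225,130,36)])
E
```

```text
(-37, 19, 0) {'tfloor': 0, 'tpanel': 15, 'tboard': 68, 'gfloor': 3, 'gpanel': 53, 'gboard': 49} dxyz [0. 0. 0.] rot [-0.  0.]
(-37, 29, 0) {'tfloor': 10, 'tpanel': 15, 'tboard': 58, 'gfloor': 13, 'gpanel': 53, 'gboard': 49} dxyz [0.   0.   0.01] rot [-0.  0.]
(-38, 30, 3) {'tfloor': 11, 'tpanel': 14, 'tboard': 48, 'gfloor': 26, 'gpanel': 58, 'gboard': 45} dxyz [-0.0001 -0.0005  0.0236] rot [-0.052  0.007]
(-42, 32, 7) {'tfloor': 13, 'tpanel': 12, 'tboard': 36, 'gfloor': 44, 'gpanel': 68, 'gboard': 44} dxyz [-0.0004 -0.0028  0.0422] rot [-0.121  0.017]
(-47, 33, 11) {'tfloor': 13, 'tpanel': 10, 'tboard': 25, 'gfloor': 61, 'gpanel': 76, 'gboard': 45} dxyz [-0.0007 -0.0049  0.0597] rot [-0.19   0.026]
(-54, 33, 15) {'tfloor': 14, 'tpanel': 17, 'tboard': 16, 'gfloor': 76, 'gpanel': 73, 'gboard': 50} dxyz [-0.0011 -0.0078  0.076 ] rot [-0.259  0.036]
(-62, 33, 18) {'tfloor': 14, 'tpanel': 30, 'tboard': 10, 'gfloor': 88, 'gpanel': 70, 'gboard': 57} dxyz [-0.0017 -0.0121  0.088 ] rot [-0.311  0.043]
(-72, 33, 20.5) {'tfloor': 14, 'tpanel': 40, 'tboard': 7, 'gfloor': 97, 'gpanel': 67, 'gboar
[... 1040 characters left out ...]
8, 'gpanel': 76, 'gboard': 159} dxyz [-0.0155 -0.1115  0.16  ] rot [-0.605  0.084]
(-215, 48, 36) {'tfloor': 29, 'tpanel': 47, 'tboard': 61, 'gfloor': 169, 'gpanel': 88, 'gboard': 178} dxyz [-0.0179 -0.1289  0.1694] rot [-0.622  0.086]
(-225, 60, 36) {'tfloor': 41, 'tpanel': 51, 'tboard': 57, 'gfloor': 183, 'gpanel': 102, 'gboard': 193} dxyz [-0.0193 -0.1388  0.1814] rot [-0.622  0.086]
(-225, 90, 36) {'tfloor': 71, 'tpanel': 75, 'tboard': 35, 'gfloor': 213, 'gpanel': 131, 'gboard': 211} dxyz [-0.0193 -0.1388  0.2114] rot [-0.622  0.086]
(-225, 130, 36) {'tfloor': 111, 'tpanel': 108, 'tboard': 33, 'gfloor': 252, 'gpanel': 170, 'gboard': 240} dxyz [-0.0193 -0.1388  0.2514] rot [-0.622  0.086]
```

Run:
```python
from plan import *
show([(-37,19,0),(-56,33,15),(-63,33,16.5),(-73,33,18),(-85,33,20),(-98,33,22),(-115,33,24),(-135,33,27)])
```

```text
(-37, 19, 0) {'tfloor': 0, 'tpanel': 15, 'tboard': 68, 'gfloor': 3, 'gpanel': 53, 'gboard': 49} dxyz [0. 0. 0.] rot [-0.  0.]
(-56, 33, 15) {'tfloor': 14, 'tpanel': 16, 'tboard': 16, 'gfloor': 76, 'gpanel': 71, 'gboard': 52} dxyz [-0.0014 -0.0098  0.076 ] rot [-0.259  0.036]
(-63, 33, 16.5) {'tfloor': 14, 'tpanel': 22, 'tboard': 14, 'gfloor': 82, 'gpanel': 66, 'gboard': 57} dxyz [-0.0021 -0.015   0.082 ] rot [-0.285  0.04 ]
(-73, 33, 18) {'tfloor': 14, 'tpanel': 27, 'tboard': 13, 'gfloor': 88, 'gpanel': 59, 'gboard': 65} dxyz [-0.0032 -0.023   0.088 ] rot [-0.311  0.043]
(-85, 33, 20) {'tfloor': 13, 'tpanel': 33, 'tboard': 13, 'gfloor': 95, 'gpanel': 53, 'gboard': 75} dxyz [-0.0044 -0.032   0.0959] rot [-0.346  0.048]
(-98, 33, 22) {'tfloor': 14, 'tpanel': 39, 'tboard': 13, 'gfloor': 103, 'gpanel': 49, 'gboard': 85} dxyz [-0.0058 -0.0418  0.1037] rot [-0.38   0.053]
(-115, 33, 24) {'tfloor': 13, 'tpanel': 41, 'tboard': 16, 'gfloor': 110, 'gpanel': 45, 'gboard': 98} dxyz [-0.0077 -0.0553  0.1113] rot [-0.415  0.058]
(-135, 33, 27) {'tfloor': 14, 'tpanel': 46, 'tboard': 20, 'gfloor': 121, 'gpanel': 49, 'gboard': 112} dxyz [-0.0097 -0.0696  0.1226] rot [-0.467  0.065]
```

Emit:
jog_arm(motion=[[[1,0,0,0,0,0,0],[1,0,0,0.005,0,0,0],[1,0,0,0.012,0,0,0],[1,0,0,0.018,-0.026,0.005,0],[1,0,-0.0005,0.0236,-0.052,0.009,0]]])

```text
time_s: 7.8
eef_pos: [0.4272, -0.1006, 0.0473]
orientation: [0.767, 0.641, -0.021, 0.018]
force: [0.4, 0.0, -1.9]
grip_width: 0.021
gripper_force: 34.9
```

Emit:
jog_arm(motion=[[[1,-0.0002,-0.0013,0.011,-0.041,0.0075,0],[1,-0.0004,-0.0025,0.0215,-0.083,0.015,0],[1,-0.0006,-0.004,0.032,-0.123,0.0225,0],[1,-0.001,-0.0065,0.0425,-0.165,0.03,0],[1,-0.0013,-0.0093,0.0524,-0.206,0.0376,0]]])

```text
time_s: 8.3
eef_pos: [0.4261, -0.1092, 0.1002]
orientation: [0.76, 0.636, -0.101, 0.085]
force: [-0.6, -0.2, -0.7]
grip_width: 0.0215
gripper_force: 35.0
```

Run:
```python
from h import *
snap('scene','s4');crop('s4',220,140,160,120,5,'s4c')
s=r.sense();print(np.round(s['joint_pos'],3),s['eef_pos'],s['orientation'],s['force'],s['ft_torque'])
```

```text
[ 0.634  0.423 -0.774  2.155  0.728  0.899 -0.808] [ 0.42715989 -0.1083529   0.1012446 ] [ 0.75946378  0.63685722 -0.10073163  0.08649152] [1.48536635 1.91462659 0.17565534] [ 0.34856193 -0.18335472  0.01435668]
```

View pics/s4c.png

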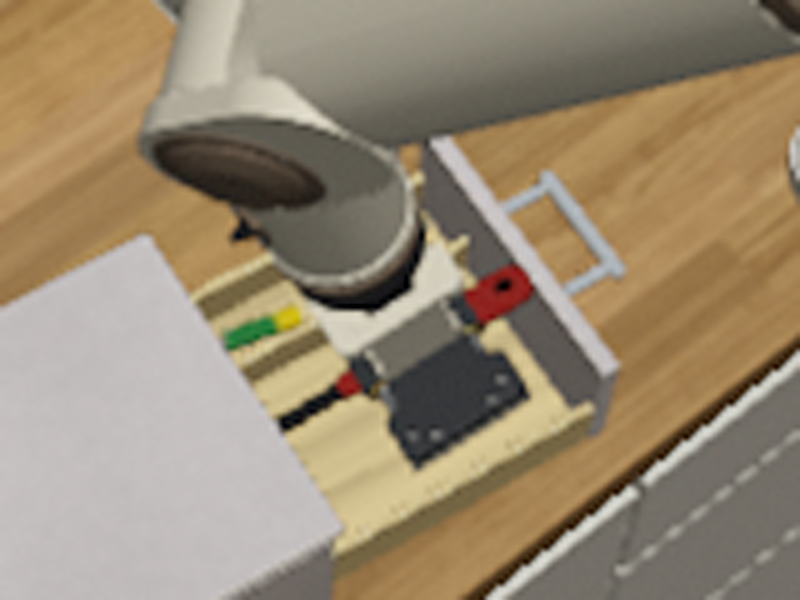

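The crop shows the handle gripped and raised, with its butt at (500,285) just inside the panel, and the neck at (310,410) still going under the chest. I'll check the turner's slope by depth.

```bash
python3 - <<'E'
from h import *
d=np.load('pics/s4.npy')
ex=np.array([.1376,.9905]);ey=np.array([-.9905,.1376]);c0=np.array([.4944,.1695])
for u,v in [(318,199),(323,196),(289,217),(282,222),(278,224)]:
    p=pt('scene',d,u,v);print(u,v,np.round(p,3),np.round([(p[:2]-c0)@ex,(p[:2]-c0)@ey],3))
E
python3 - <<'E'
from h import *
exec(open('plan.py').read())
al=np.radians(15);P=np.array([-56-253*np.cos(al)+11.5*np.sin(al),33+253*np.sin(al)+11.5*np.cos(al)])
R=np.array([[np.cos(al),np.sin(al)],[-np.sin(al),np.cos(al)]])
for q in [(-61,9.5),(62,9.5),(80,12)]: print(q,R@q+P)
E
```

```text
318 199 [ 0.418 -0.156  0.125] [-0.333  0.03 ]
323 196 [ 0.416 -0.172  0.127] [-0.349  0.031]
289 217 [ 0.435 -0.065  0.102] [-0.24   0.026]
282 222 [ 0.438 -0.041  0.097] [-0.217  0.027]
278 224 [ 0.441 -0.03   0.093] [-0.205  0.025]
(-61, 9.5) [-353.86550951  134.55362251]
(62, 9.5) [-235.05663287  102.71887997]
(80, 12) [-217.02292039  100.47495172]
```

Emit:
jog_arm(motion=[[[1,-0.0007,-0.0052,0.006,-0.026,0.005,0],[1,-0.0018,-0.0132,0.012,-0.051,0.009,0],[1,-0.003,-0.0222,0.02,-0.086,0.016,0],[1,-0.0044,-0.032,0.0277,-0.12,0.022,0],[1,-0.0063,-0.0455,0.0353,-0.154,0.028,0]]])

```text
time_s: 8.85
eef_pos: [0.4193, -0.156, 0.1348]
orientation: [0.75, 0.627, -0.16, 0.134]
force: [0.2, -0.4, -0.8]
grip_width: 0.0212
gripper_force: 35.0
```

Emit:
jog_arm(motion=[[[1,-0.002,-0.0143,0.0113,-0.051,0.009,0],[1,-0.0036,-0.0258,0.0278,-0.12,0.022,0],[1,-0.0057,-0.0411,0.0378,-0.154,0.028,0],[1,-0.0078,-0.0562,0.0487,-0.189,0.035,0],[1,-0.0102,-0.0736,0.0581,-0.206,0.038,0]]])

```text
time_s: 9.35
eef_pos: [0.4091, -0.2298, 0.1929]
orientation: [0.729, 0.61, -0.238, 0.198]
force: [0.6, 0.2, -1.0]
grip_width: 0.0212
gripper_force: 35.0
```

Emit:
jog_arm(motion=[[[1,-0.0014,-0.01,0.012,0,0,0],[1,-0.0014,-0.012,0.035,0,0,0],[1,-0.0014,-0.012,0.07,0,0,0],[1,-0.0014,-0.012,0.11,0,0,0],[1,-0.0014,-0.012,0.15,0,0,0]]])

```text
time_s: 9.85
eef_pos: [0.4066, -0.2422, 0.344]
orientation: [0.73, 0.61, -0.238, 0.197]
force: [0.4, 0.8, -0.5]
grip_width: 0.0213
gripper_force: 35.0
```

Emit:
jog_arm(motion=[[[1,0,0,0.025,0,0,0],[1,0,0,0.045,0.07,-0.013,0],[1,0,0,0.06,0.14,-0.026,0],[1,0,0,0.07,0.2,-0.037,0],[1,0,0,0.07,0.2,-0.037,0]]])

```text
time_s: 10.35
eef_pos: [0.4072, -0.2443, 0.4151]
orientation: [0.752, 0.624, -0.161, 0.137]
force: [-0.5, 0.1, -0.8]
grip_width: 0.0215
gripper_force: 35.0
```

Run:
```python
from h import *
p,d=snap('scene','s5')
s=r.sense();print(s['eef_pos'],s['orientation'],s['force'],np.abs(s['dq']).max())
```

```text
[ 0.40689622 -0.24304365  0.41343243] [ 0.75123545  0.62510696 -0.16234143  0.13613172] [-0.02930169  1.40803023 -1.42334726] 0.04548709180724483
```

View pics/s5.png

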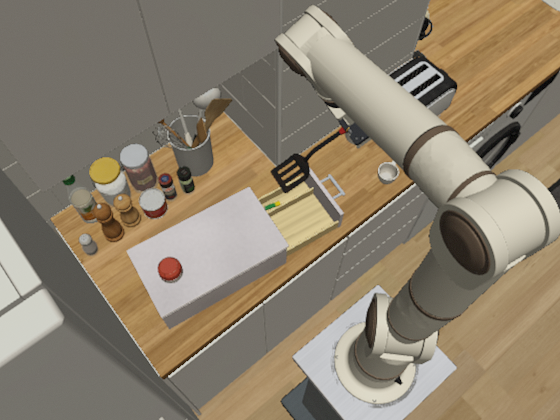

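The turner is held in the air, blade at about (290,172); drawer open, battery at (270,206), timer and cup undisturbed. I'll let it settle, check the tip height, and hand in.

Emit:
jog_arm(motion=[[[1,0,0,0,0,0,0],[1,0,0,0,0,0,0],[1,0,0,0,0,0,0],[1,0,0,0,0,0,0],[1,0,0,0,0,0,0]]])

```text
time_s: 10.9
eef_pos: [0.4079, -0.2406, 0.412]
orientation: [0.75, 0.627, -0.162, 0.135]
force: [-0.1, 0.6, -1.0]
grip_width: 0.0213
gripper_force: 35.0
```

Run:
```python
from h import *
d=np.load('pics/s5.npy')
z=[pt('scene',d,u,v) for u,v in [(280,180),(290,186),(302,180),(345,128)]]
print(np.round(z,3),r.sense()['eef_pos'])
if min(p[2] for p in z[:1])>.25: print(r.sign_off())
```

```text
[[ 0.446 -0.039  0.319]
 [ 0.415 -0.045  0.323]
 [ 0.405 -0.074  0.335]
 [ 0.384 -0.172  0.482]] [ 0.40791833 -0.2405549   0.41202429]
the job is handed in; nothing more can be done
None
```

The turner is out and held still, blade tip (its lowest part) about 195 mm above the chest top, with the drawer fully open; battery, timer and cup look undisturbed, the peg never came into view, and the job was handed in at about 11 s.

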